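Square up a tube-rack frame and hold it

TASK

The blue side bar of the half-built tube rack leans into the corner. Pick up the grey square with the red handle, lay it flat on the plywood board and press it gently into the corner until its two outer edges sit flush against the mint rail and the blue bar, bringing the bar square to the rail without forcing it past square. Finish while still gripping the square and pressing it lightly against both, and leave everything else on the bench where it is.

Things in the scene. Friction and masses are not known exactly. Their poses are not given: they have to be found in the camera images.
- jig: Plywood assembly board, 300 x 300 x 12 mm, fixed to the bench. Origin on its underside (bench height) straight below the inside corner of the rack frame. The corner opens towards the board's -x and -y: the board reaches from -250 to +50 mm along both x and y. z up.
- corner (a point): The inside corner of the frame: where the rail's inner face and the bar's inner face (when square) meet, at the height of the board's top, 12 mm above the bench. Axes as jig.
- rail: Mint-green rail of the rack with dark round holes in its top, fixed on the board: 20 mm thick, 235 mm long, 30 mm high (top 42 mm above the bench). Origin at the inside corner on the board's top, axes as jig; its flat inner face is the plane x = 0, from y = -205 to +30 mm.
- side_bar: Sky-blue side bar of the rack, 178 x 20 x 29 mm (top 41.5 mm above the bench), turning on an upright steel pin at the corner. Origin on the pin's axis, 10 mm beside both inner faces (at x = -10, y = +10 mm of jig). The bar runs 172 mm along its own -x from the pin; its flat inner face is its own y = -10 mm. When square its axes are parallel to jig.
- side_hinge (a joint): Angle of the side bar about the pin, rad. 0 = exactly square to the rail; positive = leaning into the corner (less than 90 degrees, it starts at about 0.07 to 0.15); negative = past square. Stiff and springy: about 3 N, some 120 mm from the corner, brings it to 0, and it springs part of the way back when let go.
- square: L-shaped dark-grey metal square lying flat, about 0.3 kg: legs 120 mm long outside, 25 mm wide, 12 mm thick, with a diagonal web. Origin on its underside below the handle. Outer edges: x = +45 mm (y -75 to +37; goes against the rail) and y = +45 mm (x -75 to +37; goes against the blue bar). When seated its axes are parallel to jig.
- handle (a point): Middle of the square's red upright handle, 38 mm above the square's underside and straight above its origin; axes as square. The handle is 16 mm thick along the square's (1,1) direction, 56 mm long along its (1,-1) direction, and reaches from 12 to 57 mm above the underside.
- heel (a point): Where the two outer edges of the square would meet (the tip itself is notched 8 mm), at its underside: x = +45, y = +45 mm of square. Meets corner when seated.
- amber_bottle: Bystander: standing amber bottle, 64 mm across, 130 mm high; origin under its centre.
- white_bottle: Bystander: standing white bottle with blue cap, 56 mm across, 120 mm high; origin under its centre.
- tip_box: Bystander: grey pipette-tip box with clear lid, 85 x 120 x 67 mm; origin under its centre.
- beaker: Bystander: clear beaker, 80 mm across, 100 mm high; origin under its centre.
- screw_jar: Bystander: small glass jar with black cap, 34 mm across, 45 mm high, standing on the board near its -y edge; origin under its centre.
- dishes: Bystander: stack of three flat round dishes, 90 mm across, 44 mm high; origin under its centre.
- driver: Bystander: black-handled screwdriver lying on the bench, 170 mm long along its x.
Things that resemble listed ones, but are neither listed nor needed, are in the scene too. What is shaped like the square but pink is not meant.

How it is judged (in metres and radians):
On the way:
1. the square is lifted clear of the bench in the gripper (height (world z) of square above 0.025 m and contact force between the fingers and square above 1 N), for 0.2 s.
At the end, for the whole second after the job is handed in: Square flat on the board (4 mm, 0.04 rad), heel within 4 mm of the corner, parallel to the rail within 0.025 rad, touching rail and bar with over 1 N each; bar within 0.025 rad of square; fingers still on the square (over 2 N); square still (under 10 mm/s) (horizontal distance between heel and corner below 0.004 m and z of heel in the frame of corner below 0.004 m and angle between square's own z axis and vertical below 0.04 rad and angle between the x axis of square and the x axis of rail, either way round below 0.025 rad and value of joint side_hinge between -0.025 and 0.025 rad and contact force between square and rail above 1 N and contact force between square and side_bar above 1 N and contact force between the fingers and square above 2 N and linear speed of square below 0.01 m/s); the arm keeps its last pose, push and grip.
It fails at once if the side bar is forced past square (beyond 0.06 rad) (value of joint side_hinge below -0.06 rad).
It fails at once if the square is pressed on the rail or the bar with more than 45 N (contact force between square and rail above 45 N or contact force between square and side_bar above 45 N).
It fails at once if a bystander is moved more than 30 mm or tipped (distance of any of amber_bottle, white_bottle, tip_box, beaker, screw_jar, dishes, driver from where it was at the start of the episode above 0.03 m or angle between any of amber_bottle, white_bottle, tip_box, beaker, screw_jar, dishes's own z axis and vertical above 0.4 rad).
It also fails if it takes over 64 s, if anything falls off the work surface, if the arm or the gripper's body presses on something with over 40 N, if the wrist force passes 120 N, or if a joint passes its speed limit or range.

ROBOT

A 7-joint arm with a two-finger parallel gripper is mounted at the origin on the work surface. World frame = base frame: x ahead of the robot, y to its left, z up, the work surface at z = 0. Lengths are in mm, angles in degrees, forces in N, time in s.
With the tool pointing down it reaches from about 400 to 850 mm from the base axis. Payload 4.5 kg.
Tool frame: the origin (TCP) lies on the mounting face of the last link; the fingertips stand arm.tip_reach ahead of it and the grasp point (between the pads) lies 155 mm ahead of it (arm.tip_reach is the distance from the TCP to the fingertips, in mm); x points along the fingers, y is the direction in which the jaws open and shut, and the axes are right-handed (so a half turn about x gives the same grasp; the last joint's range is limited). The gripper opens to 85 mm and grips with 20 to 120 N. Pads are 22 mm wide; open, the fingers measure 114 mm over their backs; the gripper's body (76 mm by 85 mm) begins 54 mm behind the grasp point. The pads swing forward as they close: fully open they stand 13 mm farther back than shut.
Start: joints at [-73.407, 39.483, -11.15, 89.685, 9.013, 51.709, -12.324], TCP at [158.115, 604.68, 404.717] pointing down, gripper open.
Joint ranges: [-172.22, 172.22], [-26.19, 119.32], [-84.43, 86.54], [7.71, 146.69], [-57.33, 237.33], [2.42, 119.75], [-152.13, 152.13]. Speed limits (degrees/s): [147.25, 147.25, 180, 180, 180, 180, 180].

INTERFACE

Orientations are given as [roll, pitch, yaw] about the fixed x, y, z axes, in that order (R = Rz(yaw) Ry(pitch) Rx(roll)).
In Python, from station import arm gives the robot as it stands.
- The arm moves only by the tool servo_tool, never from a script. Its argument "commands" is a list of rows, each an object with "travel": the shift along the world's x, y, z in units of 30 mm (1.0 is 30 mm), a list of three; "turn": the turn, a rotation vector about the world's x, y, z in degrees, a list of three. In form: [{"travel": [x, y, z], "turn": [wx, wy, wz]}, ...]. A call has 1 to 10 rows; each row is the pose to reach, as a shift and turn from the pose commanded when the call began; what a row does not reach only later rows make up. A row lasts 1/8 s, in which the tool goes at most 62.5 mm and 10.7 degrees, less where a joint would pass 70% of its speed; a pose out of reach is approached as far as the arm can. A call with a gripper value outside its range is refused whole. "grip" is the closure, from 0 (fully open) to 1 (shut), set as the call begins (left out, the last holds). The fingers move at their own pace and stop on an object; "newtons" is the grip in N (left out, the last holds). Time passes only in rows, so rows that repeat a pose let the fingers close. It gives the time, the measured TCP pose, the force and the opening at its end, in the units of the state.
- arm.get_obs(): the state, without advancing time (a new reading comes with each control period).
- arm.grab_frame(name): name is "scene" or "top" or "wrist"; returns the picture (480x640x3 uint8, red, green, blue); there is no depth.
- arm.camera_model(name): a dict with "fx", "fy", "cx", "cy" (pixels), "k1" (the pictures are not rectified: a ray, as slopes to the right and down, at radius r is drawn at 1 + k1 r^2 times it, then the intrinsics apply), "R" (3x3) and "t" (3): a world point X has camera coordinates R X + t. Camera axes: x right, y down, z forward; pixel columns grow to the right and rows downward; lengths in mm; the calibration is good to about 2 mm. A picture is of the moment at which its call begins: read the wrist's pose just before it. camera_model takes no time and is no camera call; for the wrist camera it gives the pose at the moment of the call.
- arm.finish_job(): hands the job in, once; it reports no verdict.
Trained networks look in the newest picture that a camera, given by its name, has taken for a name from the list of things; names that differ only in an ending like _2 or _b are one class to them, and where a whole thing is asked for, a point or a joint stands for the part that bears it (a point fixed in the world has none). Each returns a list of dicts, best first, with "p" (0 to 1); they miss things now and then, are a little off and sometimes report something else, mostly with a low value. They report only what shows in the picture. A call takes as long as a camera call. They do not tell look-alikes from the thing itself.
- arm.boxes_of(camera, target): "bbox" ([centre column, centre row, width, height] in pixels, round what is visible of it).
- arm.trace(camera, target): "region" (480x640 bool, what is visible of it) and "bbox" ([centre column, centre row, width, height] in pixels, round what is visible of it).
The state is a dict: "clock": time; "q": joint angles; "joint_velocities": joint speeds; "joint_torque": joint torques, N m; "eef_pos": TCP position; "tcp_rot": TCP orientation; "contact_force": force on the tool from outside, world axes, zero at the start; "moment": the same for the moment, N m; "grip_width": finger opening in mm.
Only numpy, scipy, OpenCV 4.12 (cv2) and the standard library are available. Lean on these libraries where they do the work, as an engineer would, in place of code of your own. Each camera call takes 0.05 s, during which the arm holds its last target.

## Working session

There is one attempt and no reset: what is moved stays moved. The work goes in short steps, Python scripts to look and compute and a tool call to move; the robot and the scene stay as the last step left them, time stands still between calls to the robot, and variables do not carry over. Pictures are saved under pics/ and viewed, and the job is handed in when it is done.

Besides the shell and the picture viewer there is one more tool, called after "Request:" as name(argument=value, ...) on one line, values as JSON. servo_tool: Moves the arm, as the interface text tells. Its arguments: {"type":"object","properties":{"commands":{"type":"array"},"grip":{"type":"number"},"newtons":{"type":"number"}},"required":["commands"]}

```bash
mkdir -p pics; ls
python3 - <<'E'
from station import arm
import cv2
o=arm.get_obs();print(o['clock'],o['eef_pos'],o['tcp_rot'],o['contact_force'],o['grip_width'],arm.tip_reach)
for n in ['scene','top','wrist']:
    m=arm.camera_model(n);print(n,m)
    cv2.imwrite(f'pics/a_{n}.png',arm.grab_frame(n)[:,:,::-1])
E
```

```text
pics
0.0 [158.08252086 604.331273   403.86530878] [ -86.73565371   89.89063312 -101.38924649] [-0.88062952 -0.75109407  0.09862291] 85.50038289241225 173.4
scene {'fx': 573.489521691293, 'fy': 573.489521691293, 'cx': 316.47664833403013, 'cy': 235.3724684985654, 'k1': -0.037944065566181955, 'R': array([[ 0.03291473,  0.99943805, -0.00634134],
       [ 0.80838981, -0.03035284, -0.58786446],
       [-0.58772658,  0.01422312, -0.80893459]]), 't': array([   7.97849778, -372.84238128, 1757.19635732])}
top {'fx': 596.4961872749437, 'fy': 596.4961872749437, 'cx': 310.83934622510196, 'cy': 239.85492692785638, 'k1': -0.12054163462721945, 'R': array([[-0.03001917, -0.99953585, -0.00519059],
       [-0.97569319,  0.03043008, -0.21701802],
       [ 0.21707524, -0.00145028, -0.9761538 ]]), 't': array([-1.46279749e+00,  5.13011413e+02,  1.78637756e+03])}
wrist {'fx': 387.04234491486756, 'fy': 387.04234491486756, 'cx': 309.8831651139489, 'cy': 244.09267178896152, 'k1': -0.022581217343564802, 'R': array([[ 0.25328046,  0.9673923 , -0.00107182],
       [ 0.92962574, -0.24308565,  0.27695731],
       [ 0.26766583, -0.07114427, -0.96088162]]), 't': array([-624.59648213,  -36.05325329,  378.64914049])}
```

View pics/a_scene.png

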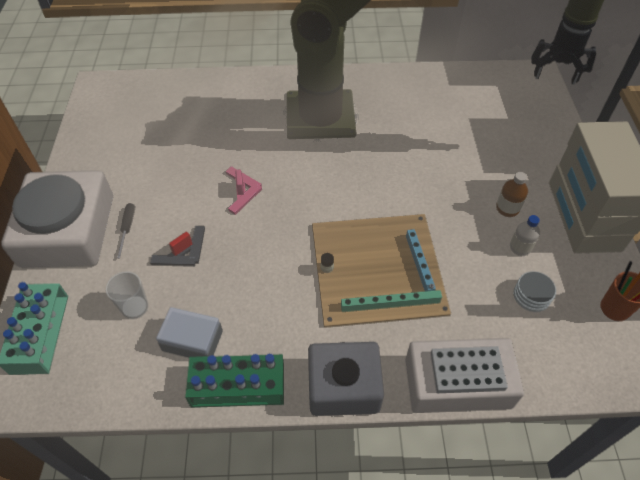

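View pics/a_top.png

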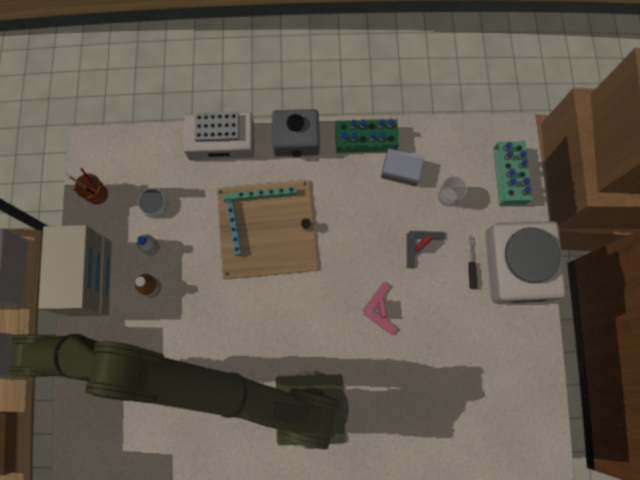

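View pics/a_wrist.png

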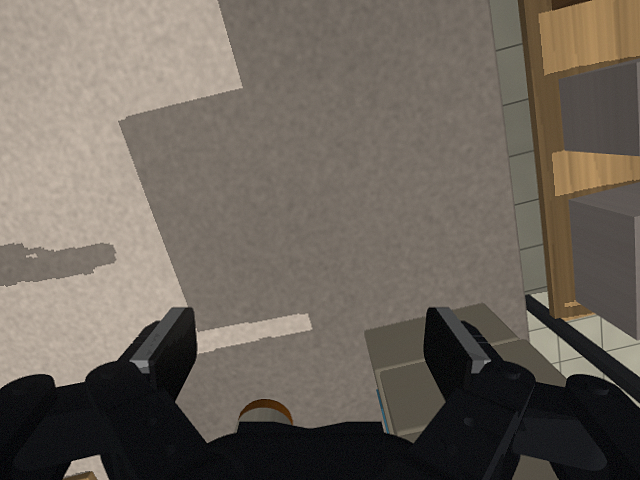

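The grey square with the red handle is at scene (181,247) and top (422,245). The only look-alike is the pink one, at scene (243,188) and top (380,308). The board corner is at top (232,199): the mint rail runs right from it and the blue bar runs down. I'll check with a close crop, then measure.

```bash
cat > h.py <<'E'
import numpy as np, cv2
from scipy.optimize import least_squares
def proj(m,X):
    X=np.atleast_2d(X); c=X@np.array(m['R']).T+m['t']; s=c[:,:2]/c[:,2:]
    r2=(s**2).sum(1,keepdims=True); s=s*(1+m['k1']*r2)
    return s*[m['fx'],m['fy']]+[m['cx'],m['cy']]
def back(m,uv,z):
    uv=np.atleast_2d(uv).astype(float); d=(uv-[m['cx'],m['cy']])/[m['fx'],m['fy']]; s=d.copy()
    for _ in range(20): s=d/(1+m['k1']*(s**2).sum(1,keepdims=True))
    R=np.array(m['R']); ray=np.c_[s,np.ones(len(s))]@R; C=-R.T@np.array(m['t'])
    return C+ray*((z-C[2])/ray[:,2])[:,None]
E
python3 - <<'E'
from station import arm
import cv2,numpy as np
from h import *
out=[]
ims={}
for n in ['scene','top']:
    ims[n]=arm.grab_frame(n)
    for t in ['square','rail','side_bar','jig','handle']:
        try: L=arm.trace(n,t)
        except Exception as e: print(n,t,e);continue
        for i,d in enumerate(L[:3]):
            print(n,t,round(d['p'],2),np.round(d['bbox']),d['region'].sum())
            np.save(f'm_{n}_{t}_{i}.npy',d['region'])
a=cv2.resize(ims['scene'][215:275,140:220],None,fx=5,fy=5,interpolation=cv2.INTER_CUBIC)
b=cv2.resize(ims['top'][220:280,395:455],None,fx=5,fy=5,interpolation=cv2.INTER_CUBIC)
cv2.imwrite('pics/sq.png',np.hstack([a,b])[:,:,::-1])
a=cv2.resize(ims['scene'][205:325,310:450],None,fx=2.8,fy=2.8,interpolation=cv2.INTER_CUBIC)
b=cv2.resize(ims['top'][175:285,215:322],None,fx=3,fy=3,interpolation=cv2.INTER_CUBIC)
b=cv2.resize(b,(330,a.shape[0]))
cv2.imwrite('pics/jig.png',np.hstack([a,b])[:,:,::-1])
print(arm.get_obs()['clock'])
E
```

```text
scene square 0.76 [243. 190.  38.  46.] 734
scene square 0.63 [180. 245.  53.  36.] 1200
scene square 0.17 [380. 272. 138. 116.] 12272
scene rail 0.69 [391. 303.  99.  20.] 1267
scene side_bar 0.95 [420. 261.  32.  59.] 736
scene jig 0.78 [381. 272. 139. 115.] 12415
scene handle 0.92 [178. 244.  55.  40.] 1213
scene handle 0.92 [244. 191.  39.  46.] 806
top square 0.95 [380. 308.  30.  48.] 739
top square 0.82 [424. 248.  37.  41.] 684
top rail 0.72 [258. 192.  71.  11.] 593
top rail 0.19 [452. 192.  30.  32.] 655
top side_bar 0.64 [235. 230.  11.  56.] 413
top jig 0.75 [268. 230. 101. 100.] 8439
top jig 0.39 [148. 244.  22.  22.] 386
top handle 0.84 [426. 248.  37.  39.] 644
top handle 0.76 [381. 308.  36.  52.] 751
0.75
```

View pics/sq.png

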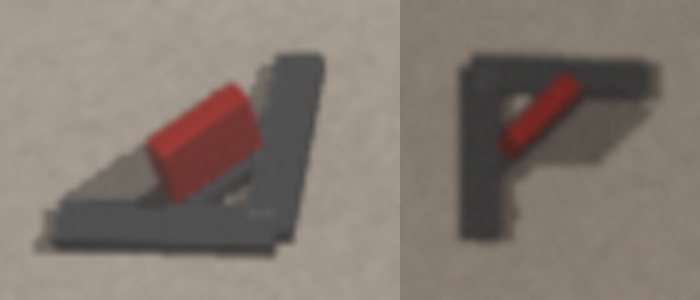

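View pics/jig.png

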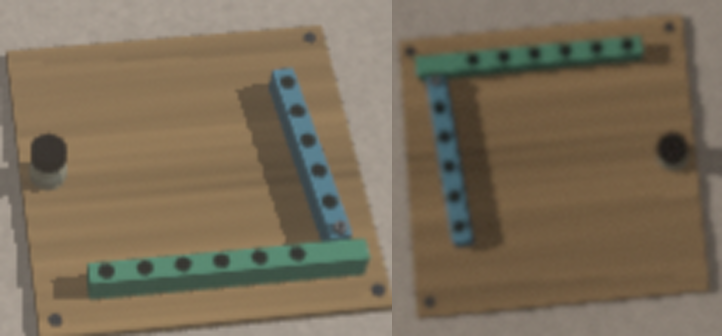

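Run:
```python
from station import arm
import numpy as np
from h import *
T=arm.camera_model('top');S=arm.camera_model('scene')
def P(p,L): 
    c,s=np.cos(p[2]),np.sin(p[2]); L=np.asarray(L,float)
    return np.c_[p[0]+c*L[:,0]-s*L[:,1],p[1]+s*L[:,0]+c*L[:,1],L[:,2]]
def fit(obs,p0):
    f=lambda p: np.concatenate([(proj(m,P(p,L))-uv).ravel() for m,L,uv in obs])
    r=least_squares(f,p0); print(np.round(r.x[:2],1),np.degrees(r.x[2]).round(2),'rms',np.sqrt((r.fun**2).mean()).round(2)); print(np.round(r.fun.reshape(-1,2),1).tolist()); return r.x
# jig
t=lambda a:np.array([[215+(x-392)*.3242,175+y*.3274] for x,y in a])
s=lambda a:np.array([[310+x/2.8,205+y/2.8] for x,y in a])
bc=[(50,50,12),(50,-250,12),(-250,-250,12),(-250,50,12)]
p=fit([(T,bc,t([(403,42),(683,17),(707,290),(418,316)])),(S,[bc[2],bc[3]],s([(7,52),(323,27)])),
 (T,[(20,30,42),(20,-205,42),(0,-205,42)],t([(416,58),(639,38),(641,55)])),(S,[(0,-205,42),(20,-205,42),(0,30,42)],s([(88,266),(90,286),(364,240)]))],[600,150,0])
b=back(T,t([(426,78),(447,75),(452,245),(471,243)]),41.5)
d=b[2:].mean(0)-b[:2].mean(0); print('bar dir',np.degrees(np.arctan2(-d[1],-d[0])))
t=lambda a:np.array([[395+(x-400)/5,220+y/5] for x,y in a])
s=lambda a:np.array([[140+x/5,215+y/5] for x,y in a])
q=fit([(T,[(45,-75,12),(20,-75,12),(-75,45,12),(-75,20,12)],t([(648,60),(648,98),(460,240),(500,240)])),
 (S,[(45,-75,12),(20,-75,12),(-75,45,12),(-75,20,12)],s([(52,240),(65,200),(324,57),(277,55)])),
 ],[600,-200,0])
print(back(T,t([(540,115)]),57))
for n in ['screw_jar','amber_bottle','beaker','driver','tip_box']:
    L=arm.boxes_of('top',n); print(n,[(round(d['p'],2),np.round(d['bbox']).tolist(),np.round(back(T,d['bbox'][:2],25)[0][:2]).tolist()) for d in L[:2]])
np.save('jq.npy',[p,q])
```

```text
[660.6 230.1] 3.5 rms 1.13
[[-1.9, -1.7], [-0.6, -1.8], [0.2, -0.3], [-1.5, -0.2], [-0.9, -1.3], [-0.5, -1.3], [-0.9, -1.4], [0.3, -1.5], [0.2, -1.1], [-1.1, -1.7], [-0.8, -1.3], [0.1, -1.0]]
bar dir 8.100267084207028
[ 497.3 -363.9] -3.75 rms 0.8
[[-0.9, -0.7], [-0.8, -0.6], [-0.8, -0.8], [-0.8, -0.6], [-0.7, -0.4], [-1.3, -0.7], [-0.3, -1.2], [-0.4, -1.0]]
[[ 491.79210269 -363.79149943   57.        ]]
screw_jar [(0.58, [474.0, 264.0, 8.0, 49.0], [425.0, -528.0])]
amber_bottle [(0.91, [145.0, 285.0, 29.0, 25.0], [390.0, 505.0]), (0.43, [452.0, 193.0, 30.0, 31.0], [661.0, -477.0])]
beaker [(0.63, [454.0, 192.0, 28.0, 29.0], [664.0, -482.0])]
driver [(0.72, [474.0, 262.0, 9.0, 55.0], [434.0, -526.0]), (0.6, [403.0, 168.0, 46.0, 37.0], [749.0, -323.0])]
tip_box [(0.88, [403.0, 167.0, 46.0, 38.0], [752.0, -323.0]), (0.63, [475.0, 262.0, 8.0, 54.0], [431.0, -531.0])]
```

```bash
cat >> h.py <<'E'
from scipy.spatial.transform import Rotation as Ro
def toolinfo(o):
    R=Ro.from_euler('xyz',o['tcp_rot'],degrees=True); M=R.as_matrix()
    return np.round(M[:,0],3), np.degrees(np.arctan2(M[1,1],M[0,1])).round(2), R
E
python3 - <<'E'
from station import arm
from h import *
o=arm.get_obs(); print(o['eef_pos'],toolinfo(o)[:2],toolinfo(o)[2].as_matrix().round(3))
m=arm.camera_model('wrist');print('cam C',-np.array(m['R']).T@m['t'])
E
```

```text
[158.12941922 604.6656699  404.72965873] (array([ 0.,  0., -1.]), np.float64(75.34)) [[ 0.     0.253  0.967]
 [ 0.     0.967 -0.253]
 [-1.     0.     0.   ]]
cam C [ 90.40624049 622.77180266 373.93172208]
```

Request:
servo_tool(commands=[{"travel": [4.9, -5.9, 0], "turn": [0, 0, -10]}, {"travel": [9.7, -11.8, 0], "turn": [0, 0, -20]}, {"travel": [9.7, -11.8, 0], "turn": [0, 0, -30]}, {"travel": [9.7, -11.8, 0], "turn": [0, 0, -34]}, {"travel": [9.7, -11.8, 0], "turn": [0, 0, -34]}, {"travel": [9.7, -11.8, 0], "turn": [0, 0, -34]}, {"travel": [9.7, -11.8, 0], "turn": [0, 0, -34]}, {"travel": [9.7, -11.8, 0], "turn": [0, 0, -34]}])

```text
clock: 2.0
eef_pos: [451.8, 246.5, 404.9]
tcp_rot: [3.5, 89.9, -45.6]
contact_force: [-0.9, 0.3, -0.7]
grip_width: 85.7
```

Run:
```python
from station import arm
from h import *
import pickle
o=arm.get_obs();m=arm.camera_model('wrist');im=arm.grab_frame('wrist');print(o['eef_pos'],toolinfo(o)[:2],o['joint_velocities'].round(2) if hasattr(o['joint_velocities'],'round') else 0)
cv2.imwrite('pics/w1.png',im[:,:,::-1]);pickle.dump(m,open('w1.pkl','wb'))
```

```text
[451.76808236 246.45561435 404.91615665] (array([ 0.002, -0.002, -1.   ]), np.float64(40.93)) [16.41  1.83 -4.58 -4.3  -0.42  2.3  16.47]
```

View pics/w1.png

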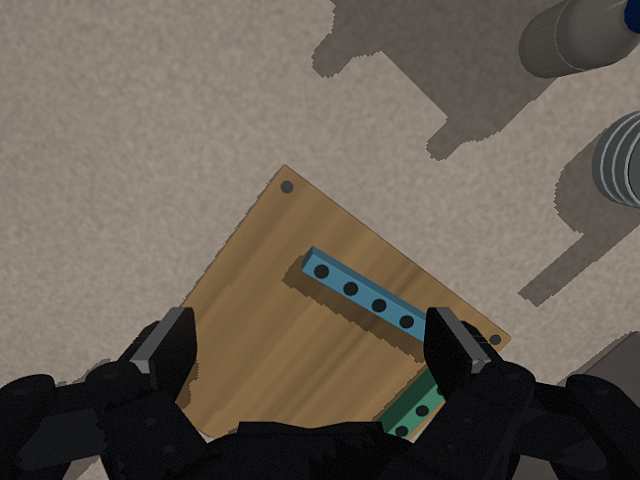

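Request:
servo_tool(commands=[{"travel": [1.5, -20.4, -2.5], "turn": [0, 0, 0]}, {"travel": [1.5, -20.4, -2.5], "turn": [0, 0, 0]}, {"travel": [1.5, -20.4, -2.5], "turn": [0, 0, 0]}, {"travel": [1.5, -20.4, -2.5], "turn": [0, 0, 0]}, {"travel": [1.5, -20.4, -2.5], "turn": [0, 0, 0]}, {"travel": [1.5, -20.4, -2.5], "turn": [0, 0, 0]}, {"travel": [1.5, -20.4, -2.5], "turn": [0, 0, 0]}, {"travel": [1.5, -20.4, -2.5], "turn": [0, 0, 0]}, {"travel": [1.5, -20.4, -2.5], "turn": [0, 0, 0]}, {"travel": [1.5, -20.4, -2.5], "turn": [0, 0, 0]}])

```text
clock: 3.3
eef_pos: [494.7, -362.7, 329.5]
tcp_rot: [67.6, 89.9, 19.0]
contact_force: [1.0, 0.6, -1.1]
grip_width: 85.7
```

Request:
servo_tool(commands=[{"travel": [0, 0, 0], "turn": [0, 0, 0]}, {"travel": [0, 0, 0], "turn": [0, 0, 0]}])

```text
clock: 3.55
eef_pos: [494.7, -359.9, 329.5]
tcp_rot: [130.4, 89.9, 81.8]
contact_force: [-0.5, 0.2, -0.5]
grip_width: 85.0
```

Run:
```python
from station import arm
from h import *
import pickle
o=arm.get_obs();m=arm.camera_model('wrist');im=arm.grab_frame('wrist');print(o['eef_pos'],toolinfo(o)[:2],o['q'])
cv2.imwrite('pics/w2.png',im[:,:,::-1]);pickle.dump(m,open('w2.pkl','wb'))
```

```text
[ 494.69315549 -359.85825286  329.51368328] (array([ 0.   ,  0.002, -1.   ]), np.float64(41.42)) [ 37.839937    43.88631447 -10.85838796  96.10434821  11.30558182
  41.12060102  62.81862279]
```

View pics/w2.png

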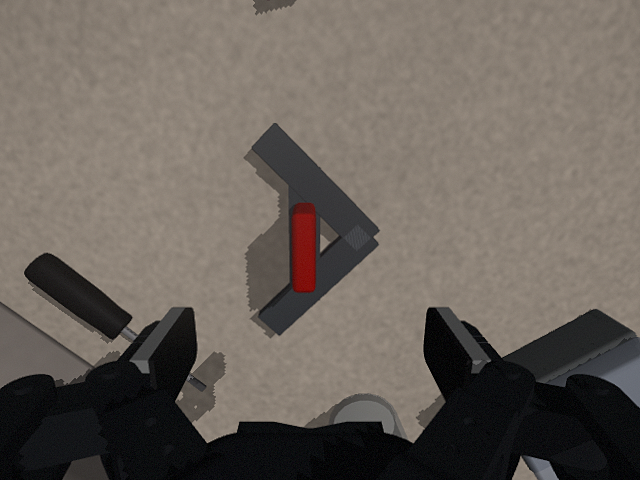

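Run:
```python
import cv2,numpy as np
a=cv2.imread('pics/w1.png');b=cv2.imread('pics/w2.png')
c=cv2.resize(a[155:305,270:450],None,fx=4,fy=4,interpolation=cv2.INTER_CUBIC)
d=cv2.resize(a[320:440,370:520],None,fx=5,fy=5,interpolation=cv2.INTER_CUBIC)
e=cv2.resize(b[110:350,230:400],None,fx=2.5,fy=2.5,interpolation=cv2.INTER_CUBIC)
cv2.imwrite('pics/c1.png',c);cv2.imwrite('pics/c2.png',d);cv2.imwrite('pics/c3.png',e)
```

```text
(no output)
```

View pics/c1.png

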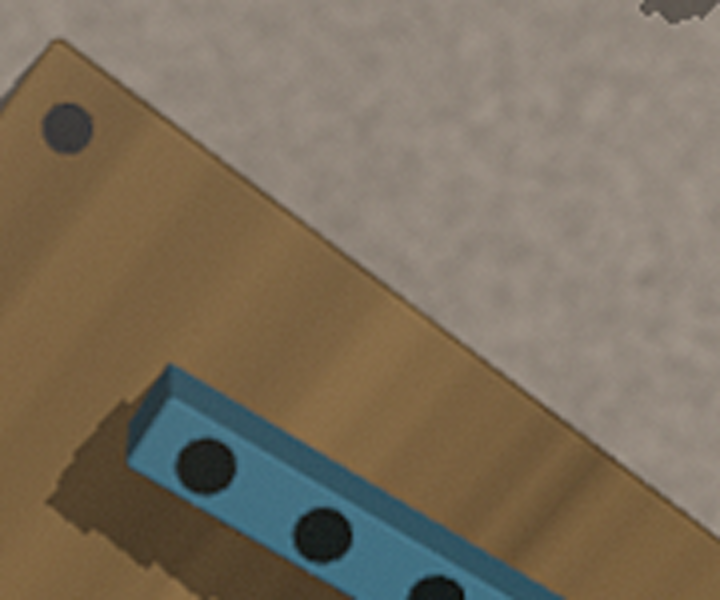

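View pics/c2.png

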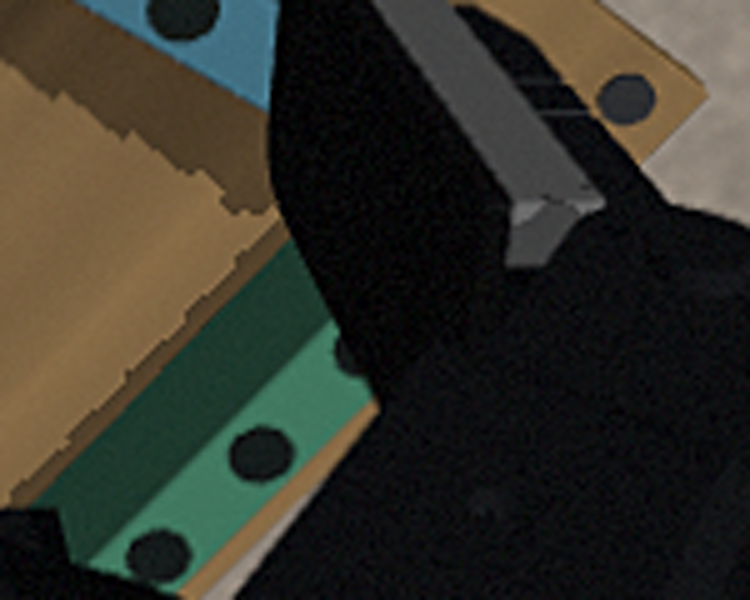

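View pics/c3.png

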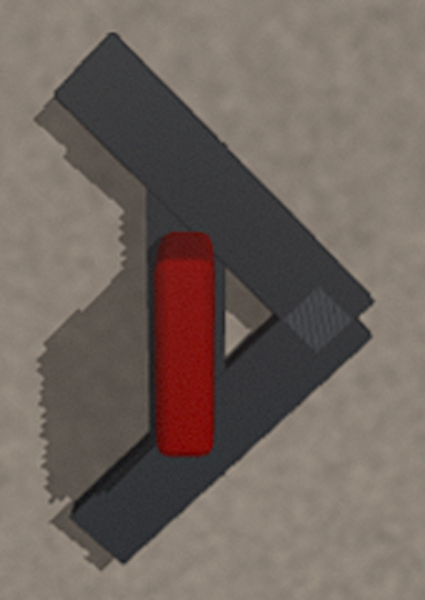

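Run:
```python
import pickle
from h import *
w1=pickle.load(open('w1.pkl','rb'));w2=pickle.load(open('w2.pkl','rb'))
def P(p,L): 
    c,s=np.cos(p[2]),np.sin(p[2]); L=np.asarray(L,float)
    return np.c_[p[0]+c*L[:,0]-s*L[:,1],p[1]+s*L[:,0]+c*L[:,1],L[:,2]]
A=lambda a:np.array(a)/4+[270,155]; B=lambda a:np.array(a)/5+[370,320]; C=lambda a:np.array(a)/2.5+[230,110]
L=np.array([(45,-75,12),(20,-75,12),(-75,45,12),(-75,20,12),(45,37,12),(37,45,12)]);uv=C([(113,33),(55,96),(123,562),(72,513),(372,300),(370,336)])
f=lambda p:(proj(w2,P(p,L))-uv).ravel()
r=least_squares(f,[497,-364,0]);print('sq',r.x[:2].round(2),np.degrees(r.x[2]).round(2),r.fun.round(1))
print('handle top',back(w2,C([(184,358)]),57), 'hdl dir', np.diff(back(w2,C([(184,265),(184,450)]),57),axis=0))
pts=np.r_[back(w1,A([(60,38)]),12),back(w1,B([(707,92)]),12)];print('board corners',pts)
yaw=np.arctan2(*(pts[1]-pts[0])[[1,0]]);print('yaw',np.degrees(yaw),np.linalg.norm(pts[1]-pts[0]))
rl=back(w1,B([(290,235),(30,505)]),12);d=rl[1]-rl[0];print('rail yaw',np.degrees(np.arctan2(d[0],-d[1])),rl)
for y in [yaw,np.radians(3.5)]:
    c=pts[1][:2]-np.array([[np.cos(y),-np.sin(y)],[np.sin(y),np.cos(y)]])@[50,50]
    n=np.array([np.cos(y),np.sin(y)]);print('corner',c,'rail x', (rl[:,:2]-c)@n)
b=np.r_[back(w1,A([(128,465),(172,393)]),41.5),back(w1,B([(268,107)]),41.5)];d=b[2]-b[0];print('bar',b,np.degrees(np.arctan2(d[1],d[0])))
```

```text
sq [ 498.   -370.19] 188.82 [  30.6   -0.2   83.2   -5.9   71.4   -1.9  109.1   -5.6 -150.4   20.4
 -145.7   19.5]
handle top [[ 495.68192761 -365.81731311   57.        ]] hdl dir [[ 3.33873760e+01 -3.82163802e+01 -2.84217094e-14]]
board corners [[407.80461918 263.07605537  12.        ]
 [703.93188952 281.44997397  12.        ]]
yaw 3.550500825800966 296.69674942791664
rail yaw 4.043689615942912 [[661.62210324 199.54503483  12.        ]
 [667.80802463 112.04115417  12.        ]]
corner [657.12427328 228.44952999] rail x [2.69919124 3.45427479]
corner [657.07757657 228.49080707] rail x [2.76895309 3.60135237]
bar [[480.87007663 202.69163375  41.5       ]
 [477.14628282 222.26744837  41.5       ]
 [616.90770982 224.86307039  41.5       ]] 9.256688150024134
```

Run:
```python
import pickle
from h import *
w2=pickle.load(open('w2.pkl','rb'))
def P(p,L): 
    c,s=np.cos(p[2]),np.sin(p[2]); L=np.asarray(L,float)
    return np.c_[p[0]+c*L[:,0]-s*L[:,1],p[1]+s*L[:,0]+c*L[:,1],L[:,2]]
C=lambda a:np.array(a)/2.5+[230,110]
L=np.array([(45,-75,12),(20,-75,12),(-75,45,12),(-75,20,12),(45,37,12),(37,45,12)]);uv=C([(123,562),(72,513),(113,33),(55,96),(370,336),(372,300)])
f=lambda p:(proj(w2,P(p,L))-uv).ravel()
r=least_squares(f,[497,-364,0]);print('sq',r.x[:2].round(2),np.degrees(r.x[2]).round(2),r.fun.round(1))
```

```text
sq [ 496.75 -366.7 ] -3.76 [-0.   1.5 -1.7  1.7 -0.5 -1.6 -1.4 -1.2  1.8  0.3  1.8  0.4]
```

Request:
servo_tool(commands=[{"travel": [0.05, -0.2, -2], "turn": [0, 0, 0]}, {"travel": [0.05, -0.2, -4], "turn": [0, 0, 0]}, {"travel": [0.05, -0.2, -4.5], "turn": [0, 0, 0]}, {"travel": [0.05, -0.2, -4.5], "turn": [0, 0, 0]}, {"travel": [0.05, -0.2, -4.5], "turn": [0, 0, 0]}, {"travel": [0.05, -0.2, -4.5], "turn": [0, 0, 0]}])

```text
clock: 4.35
eef_pos: [496.4, -367.7, 196.9]
tcp_rot: [17.5, 89.8, -31.1]
contact_force: [0.4, 0.4, -0.5]
grip_width: 85.6
```

Run:
```python
from station import arm
from h import *
o=arm.get_obs();im=arm.grab_frame('wrist');print(o['eef_pos'],toolinfo(o)[:2],o['contact_force'])
cv2.imwrite('pics/w3.png',im[:,:,::-1])
```

```text
[ 496.4147679  -367.74238214  196.92927912] (array([ 0.003, -0.002, -1.   ]), np.float64(41.34)) [ 0.39787892  0.38288931 -0.51061917]
```

View pics/w3.png

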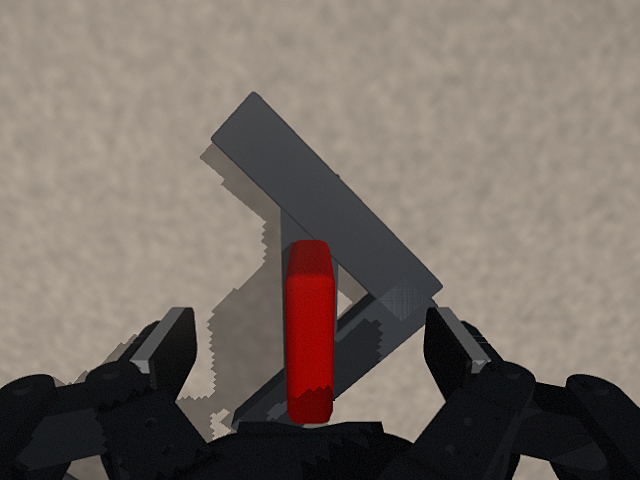

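Request:
servo_tool(commands=[{"travel": [0, 0, 0], "turn": [0, 0, 0]}, {"travel": [0, 0, 0], "turn": [0, 0, 0]}, {"travel": [0, 0, 0], "turn": [0, 0, 0]}, {"travel": [0, 0, 0], "turn": [0, 0, 0]}, {"travel": [0, 0, 0], "turn": [0, 0, 0]}, {"travel": [0, 0, 0], "turn": [0, 0, 0]}, {"travel": [0, 0, 0], "turn": [0, 0, 0]}, {"travel": [0, 0, 0], "turn": [0, 0, 0]}], grip=1, newtons=70)

```text
clock: 5.4
eef_pos: [495.7, -367.3, 194.8]
tcp_rot: [63.8, 90.0, 15.2]
contact_force: [-0.4, 0.6, 2.0]
grip_width: 15.1
```

Request:
servo_tool(commands=[{"travel": [0, 0, 1], "turn": [0, 0, 0]}, {"travel": [0, 0, 2], "turn": [0, 0, 0]}, {"travel": [0, 0, 3], "turn": [0, 0, 0]}, {"travel": [0, 0, 4], "turn": [0, 0, 0]}, {"travel": [0, 0, 4], "turn": [0, 0, 0]}, {"travel": [0, 0, 4], "turn": [0, 0, 0]}])

```text
clock: 6.15
eef_pos: [494.9, -367.0, 313.1]
tcp_rot: [-161.5, 89.8, 149.9]
contact_force: [-1.0, 0.0, -4.6]
grip_width: 14.9
```

Run:
```python
from station import arm
from h import *
import pickle
o=arm.get_obs();m=arm.camera_model('wrist');im=arm.grab_frame('wrist');print(o['eef_pos'],toolinfo(o)[:2],o['contact_force'],o['grip_width'])
cv2.imwrite('pics/w4.png',im[:,:,::-1]);pickle.dump((m,o),open('w4.pkl','wb'))
```

```text
[ 494.86693541 -367.03030881  313.14563009] (array([-0.003,  0.001, -1.   ]), np.float64(41.34)) [-1.01646623  0.0458547  -4.64187573] 14.850460460940521
```

View pics/w4.png

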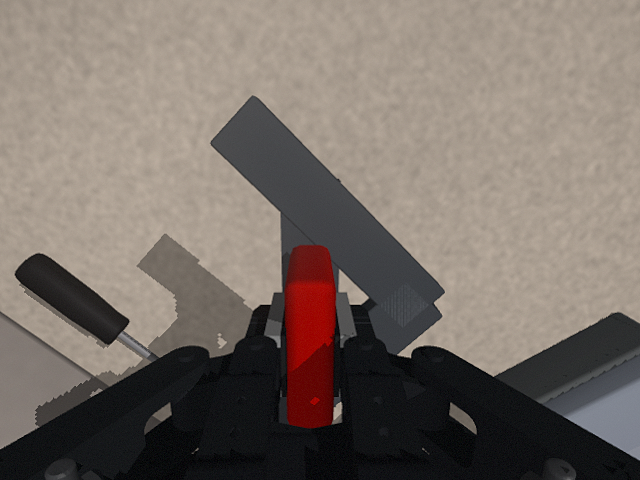

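Run:
```python
import pickle
from h import *
m,o=pickle.load(open('w4.pkl','rb'))
L=np.array([(-75,45),(-75,20),(37,45),(45,37)]);uv=np.array([(253,97),(211,142),(443,292),(441,310)])
def X(p):
    c,s=np.cos(p[2]),np.sin(p[2]);return np.c_[p[0]+c*L[:,0]-s*L[:,1],p[1]+s*L[:,0]+c*L[:,1],np.full(4,p[3])]
r=least_squares(lambda p:(proj(m,X(p))-uv).ravel(),[495,-367,0,130]);p=r.x
y=toolinfo(o)[1];print('sq',p[:2],np.degrees(p[2]),'ztop',p[3],r.fun.round(1),'yaw rel tool',np.degrees(p[2])-y)
d=p[:2]-o['eef_pos'][:2];a=np.radians(-y);print('origin in tool yaw frame',np.cos(a)*d[0]-np.sin(a)*d[1],np.sin(a)*d[0]+np.cos(a)*d[1])
```

```text
sq [ 495.30043764 -366.97098016] -3.578384767516367 ztop 126.03926412304504 [ 0.8 -1.3 -0.4  1.7 -0.1 -3.  -0.5  2.7] yaw rel tool -44.91838476751637
origin in tool yaw frame 0.3646629582197514 -0.24179535186189138
```

Request:
servo_tool(commands=[{"travel": [1, 4, 0], "turn": [0, 0, 0]}, {"travel": [2, 8, 0], "turn": [0, 0, 2]}, {"travel": [2.5, 11, 0], "turn": [0, 0, 4]}, {"travel": [3.2, 14, 0], "turn": [0, 0, 6]}, {"travel": [3.4, 17.5, 0], "turn": [0, 0, 7.2]}, {"travel": [3.4, 17.5, 0], "turn": [0, 0, 7.2]}, {"travel": [3.4, 17.5, 0], "turn": [0, 0, 7.2]}, {"travel": [3.4, 17.5, 0], "turn": [0, 0, 7.2]}, {"travel": [3.4, 17.5, 0], "turn": [0, 0, 7.2]}, {"travel": [3.4, 17.5, 0], "turn": [0, 0, 7.2]}])

```text
clock: 7.45
eef_pos: [596.7, 162.8, 312.9]
tcp_rot: [165.9, 89.8, 124.9]
contact_force: [0.7, -0.5, -3.7]
grip_width: 15.3
```

Request:
servo_tool(commands=[{"travel": [0, 0, 0], "turn": [0, 0, 0]}, {"travel": [0, 0, 0], "turn": [0, 0, 0]}, {"travel": [0, 0, 0], "turn": [0, 0, 0]}])

```text
clock: 7.82
eef_pos: [597.7, 156.3, 314.5]
tcp_rot: [-78.9, 90.0, -120.5]
contact_force: [-0.4, 0.8, -3.1]
grip_width: 14.8
```

```bash
cat > snap.py <<'E'
import sys,pickle
from station import arm
from h import *
n=sys.argv[1]
o=arm.get_obs();print(o['clock'],np.round(o['eef_pos'],1),toolinfo(o)[:2],np.round(o['contact_force'],1),np.round(o['moment'],2),round(o['grip_width'],1))
for c in sys.argv[2:]:
    m=arm.camera_model(c);im=arm.grab_frame(c);cv2.imwrite(f'pics/{n}_{c}.png',im[:,:,::-1]);pickle.dump((m,o),open(f'{n}_{c}.pkl','wb'))
E
python3 snap.py w5 wrist top
```

```text
7.825 [597.7 156.3 314.5] (array([-0.   , -0.001, -1.   ]), np.float64(48.43)) [-0.4  0.8 -3.1] [ 0.01  0.03 -0.02] 14.8
```

View pics/w5_wrist.png

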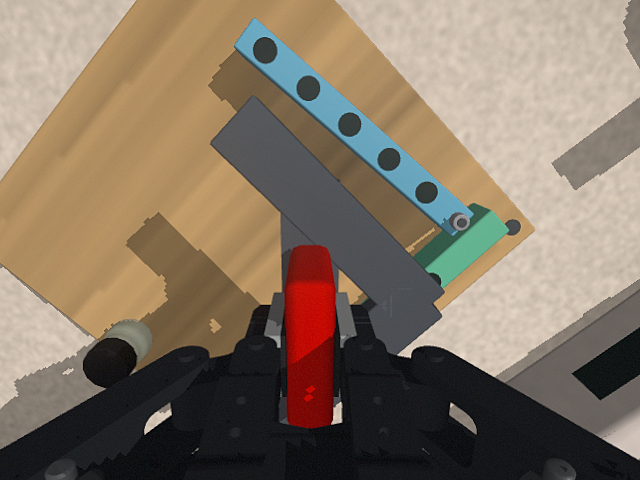

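Run:
```python
import cv2,numpy as np
a=cv2.imread('pics/w5_wrist.png')
cv2.imwrite('pics/c4.png',np.hstack([cv2.resize(a[180:310,400:550],None,fx=3,fy=3,interpolation=cv2.INTER_CUBIC),cv2.resize(a[10:140,200:310],None,fx=3,fy=3,interpolation=cv2.INTER_CUBIC)]))
```

```text
(no output)
```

View pics/c4.png

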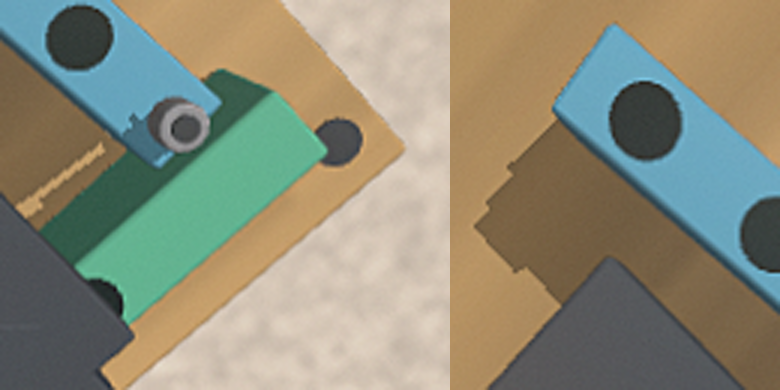

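Run:
```python
import pickle
from h import *
m,o=pickle.load(open('w5_wrist.pkl','rb'))
l=lambda a:np.array(a)/3+[400,180]; r_=lambda a:(np.array(a)-[450,0])/3+[200,10]
J=np.array([(50,50,12),(0,30,42),(20,30,42.])];uj=l([(404,149),(274,93),(327,150)])
B=np.array([(6,10,41.5),(6,-10,41.5),(-172,-10,41.5),(-172,10,41.5)]);ub=np.r_[l([(222,101),(157,166)]),r_([(554,106),(613,22)])]
def T(p,L):
    c,s=np.cos(p[2]),np.sin(p[2]);return np.c_[p[0]+c*L[:,0]-s*L[:,1],p[1]+s*L[:,0]+c*L[:,1],L[:,2]]
def f(p):
    bl=T([-10,10,p[3]],B)
    e=back(m,l([(80,268)]),42)[0][:2]-p[:2]; 
    return np.r_[(proj(m,T(p,J))-uj).ravel(),(proj(m,T(p,bl))-ub).ravel(),e@[np.cos(p[2]),np.sin(p[2])]]
s=least_squares(f,[658,229,.06,.1]);p=s.x
print(p[:2],np.degrees(p[2]),'hinge',p[3],s.fun.round(1))
# square now in jig
y=np.radians(toolinfo(o)[1]-45);d=np.array(o['eef_pos'][:2])-p[:2];R=np.array([[np.cos(p[2]),np.sin(p[2])],[-np.sin(p[2]),np.cos(p[2])]])
print('sq origin in jig',R@d,'yaw rel',np.degrees(y-p[2]))
print('board corner check',R@(np.array(back(m,l([(404,149)]),12)[0][:2])-p[:2]))
```

```text
File "<stdin>", line 5
    J=np.array([(50,50,12),(0,30,42),(20,30,42.])];uj=l([(404,149),(274,93),(327,150)])
                                               ^
SyntaxError: closing parenthesis ']' does not match opening parenthesis '('
```

Run:
```python
import pickle
from h import *
m,o=pickle.load(open('w5_wrist.pkl','rb'))
l=lambda a:np.array(a)/3+[400,180]; r_=lambda a:(np.array(a)-[450,0])/3+[200,10]
J=np.array([(50,50,12),(0,30,42),(20,30,42.)]);uj=l([(404,149),(274,93),(327,150)])
B=np.array([(6,10,41.5),(6,-10,41.5),(-172,-10,41.5),(-172,10,41.5)]);ub=np.r_[l([(222,101),(157,166)]),r_([(554,106),(613,22)])]
def T(p,L):
    c,s=np.cos(p[2]),np.sin(p[2]);return np.c_[p[0]+c*L[:,0]-s*L[:,1],p[1]+s*L[:,0]+c*L[:,1],L[:,2]]
def f(p):
    bl=T([-10,10,p[3]],B)
    e=back(m,l([(80,268)]),42)[0][:2]-p[:2]; 
    return np.r_[(proj(m,T(p,J))-uj).ravel(),(proj(m,T(p,bl))-ub).ravel(),e@[np.cos(p[2]),np.sin(p[2])]]
s=least_squares(f,[658,229,.06,.1]);p=s.x
print(p[:2],np.degrees(p[2]),'hinge',p[3],s.fun.round(1))
y=np.radians(toolinfo(o)[1]-45);d=np.array(o['eef_pos'][:2])-p[:2];R=np.array([[np.cos(p[2]),np.sin(p[2])],[-np.sin(p[2]),np.cos(p[2])]])
print('sq origin in jig',R@d,'yaw rel',np.degrees(y-p[2]))
```

```text
[659.06945483 228.55357068] 3.8673935786035805 hinge 0.08340950970732228 [ 2.   0.4 -0.  -1.3  1.3  1.1  0.6  1.1 -0.   2.6 -2.2  0.1 -0.5 -1.9
  1.1]
sq origin in jig [-66.13292973 -67.97522141] yaw rel -0.4373935786035805
```

Request:
servo_tool(commands=[{"travel": [0, 0, -1.2], "turn": [0, 0, 0]}, {"travel": [0, 0, -2.4], "turn": [0, 0, 0]}, {"travel": [0, 0, -3.1], "turn": [0, 0, 0]}, {"travel": [0, 0, -3.4], "turn": [0, 0, 0]}, {"travel": [0, 0, -3.5], "turn": [0, 0, 0]}, {"travel": [0, 0, -3.5], "turn": [0, 0, 0]}, {"travel": [0, 0, -3.5], "turn": [0, 0, 0]}])

```text
clock: 8.8
eef_pos: [598.0, 157.8, 210.7]
tcp_rot: [61.1, 89.9, 19.7]
contact_force: [0.2, -0.2, -2.4]
grip_width: 15.1
```

Request:
servo_tool(commands=[{"travel": [0, 0, -0.03], "turn": [0, 0, 0]}, {"travel": [0, 0, -0.06], "turn": [0, 0, 0]}, {"travel": [0, 0, -0.08], "turn": [0, 0, 0]}, {"travel": [0, 0, -0.08], "turn": [0, 0, 0]}])

```text
clock: 9.3
eef_pos: [597.6, 157.7, 207.2]
tcp_rot: [-141.8, 90.0, 176.8]
contact_force: [-0.2, -0.3, -2.6]
grip_width: 15.1
```

Request:
servo_tool(commands=[{"travel": [0, 0, -0.03], "turn": [0, 0, 0]}, {"travel": [0, 0, -0.03], "turn": [0, 0, 0]}, {"travel": [0, 0, -0.03], "turn": [0, 0, 0]}])

```text
clock: 9.68
eef_pos: [597.7, 157.7, 206.7]
tcp_rot: [64.3, 90.0, 22.9]
contact_force: [-2.0, 0.7, 1.4]
grip_width: 15.0
```

Request:
servo_tool(commands=[{"travel": [0, 0, -0.03], "turn": [0, 0, 0]}, {"travel": [0, 0, -0.03], "turn": [0, 0, 0]}, {"travel": [0, 0, -0.03], "turn": [0, 0, 0]}])

```text
clock: 10.05
eef_pos: [597.7, 157.7, 206.8]
tcp_rot: [52.5, 90.0, 11.1]
contact_force: [-2.0, -0.6, 9.2]
grip_width: 15.0
```

Request:
servo_tool(commands=[{"travel": [0.15, 0.01, 0.015], "turn": [0, 0, 0]}, {"travel": [0.3, 0.02, 0.015], "turn": [0, 0, 0]}, {"travel": [0.42, 0.026, 0.015], "turn": [0, 0, 0]}, {"travel": [0.5, 0.032, 0.015], "turn": [0, 0, 0]}, {"travel": [0.5, 0.032, 0.015], "turn": [0, 0, 0]}])

```text
clock: 10.68
eef_pos: [611.8, 159.0, 206.8]
tcp_rot: [-143.2, 89.9, 175.4]
contact_force: [-4.5, -0.1, 7.8]
grip_width: 15.4
```

Request:
servo_tool(commands=[{"travel": [0.03, 0.002, 0], "turn": [0, 0, 0]}, {"travel": [0.06, 0.004, 0], "turn": [0, 0, 0]}, {"travel": [0.06, 0.004, 0], "turn": [0, 0, 0]}])

```text
clock: 11.05
eef_pos: [613.3, 159.2, 206.8]
tcp_rot: [-140.6, 89.9, 178.0]
contact_force: [-5.9, -0.7, 8.7]
grip_width: 15.0
```

Request:
servo_tool(commands=[{"travel": [0.03, 0.002, 0], "turn": [0, 0, 0]}, {"travel": [0.06, 0.004, 0], "turn": [0, 0, 0]}, {"travel": [0.06, 0.004, 0], "turn": [0, 0, 0]}])

```text
clock: 11.42
eef_pos: [615.1, 159.3, 206.7]
tcp_rot: [-140.5, 89.8, 178.0]
contact_force: [-6.4, 0.1, 8.1]
grip_width: 14.9
```

Request:
servo_tool(commands=[{"travel": [0.03, 0.002, 0.015], "turn": [0, 0, 0]}, {"travel": [0.06, 0.004, 0.015], "turn": [0, 0, 0]}, {"travel": [0.06, 0.004, 0.015], "turn": [0, 0, 0]}])

```text
clock: 11.8
eef_pos: [617.5, 159.3, 206.8]
tcp_rot: [-146.0, 89.9, 172.6]
contact_force: [-4.9, 0.4, 5.0]
grip_width: 15.2
```

Request:
servo_tool(commands=[{"travel": [0.03, 0.002, 0], "turn": [0, 0, 0]}, {"travel": [0.03, 0.002, 0], "turn": [0, 0, 0]}])

```text
clock: 12.05
eef_pos: [617.9, 159.4, 206.8]
tcp_rot: [-136.3, 89.8, -177.7]
contact_force: [-6.3, -0.2, 7.3]
grip_width: 15.3
```

Request:
servo_tool(commands=[{"travel": [0.03, 0.002, 0], "turn": [0, 0, 0]}, {"travel": [0.03, 0.002, 0], "turn": [0, 0, 0]}])

```text
clock: 12.3
eef_pos: [618.2, 159.4, 206.8]
tcp_rot: [-133.1, 89.7, -174.6]
contact_force: [-7.6, 0.2, 10.5]
grip_width: 15.4
```

```bash
python3 snap.py w6 wrist top
```

```text
12.3 [618.2 159.4 206.8] (array([-0.004, -0.   , -1.   ]), np.float64(48.56)) [-7.6  0.2 10.5] [-0.04  1.46 -0.05] 15.4
```

View pics/w6_wrist.png

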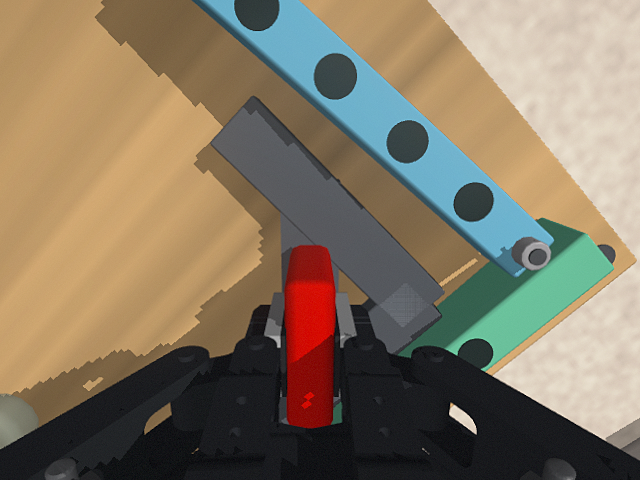

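Request:
servo_tool(commands=[{"travel": [-0.005, 0.09, 0.015], "turn": [0, 0, 0]}, {"travel": [-0.012, 0.18, 0.015], "turn": [0, 0, 0]}, {"travel": [-0.018, 0.27, 0.015], "turn": [0, 0, 0]}, {"travel": [-0.018, 0.27, 0.015], "turn": [0, 0, 0]}])

```text
clock: 12.9
eef_pos: [618.3, 161.9, 207.1]
tcp_rot: [-78.0, 89.4, -119.7]
contact_force: [-7.6, -9.9, 12.2]
grip_width: 15.1
```

Request:
servo_tool(commands=[{"travel": [-0.004, 0.05, 0], "turn": [0, 0, 0]}, {"travel": [-0.008, 0.1, 0], "turn": [0, 0, 0]}, {"travel": [-0.008, 0.1, 0], "turn": [0, 0, 0]}])

```text
clock: 13.28
eef_pos: [618.1, 164.1, 207.2]
tcp_rot: [-75.6, 89.3, -117.3]
contact_force: [-7.7, -11.0, 11.9]
grip_width: 14.8
```

Request:
servo_tool(commands=[{"travel": [-0.004, 0.05, 0], "turn": [0, 0, 0]}, {"travel": [-0.008, 0.1, 0], "turn": [0, 0, 0]}, {"travel": [-0.008, 0.1, 0], "turn": [0, 0, 0]}])

```text
clock: 13.65
eef_pos: [617.9, 167.2, 207.2]
tcp_rot: [-75.4, 89.3, -117.1]
contact_force: [-7.8, -10.6, 11.9]
grip_width: 15.4
```

```bash
python3 snap.py w7 wrist scene
python3 - <<'E'
import cv2
a=cv2.imread('pics/w7_scene.png');cv2.imwrite('pics/c7.png',cv2.resize(a[200:330,310:460],None,fx=4,fy=4,interpolation=cv2.INTER_CUBIC))
E
```

```text
13.65 [617.9 167.2 207.2] (array([-0.005, -0.01 , -1.   ]), np.float64(48.28)) [ -7.8 -10.6  11.9] [-2.15  1.3  -0.12] 15.4
```

View pics/w7_wrist.png

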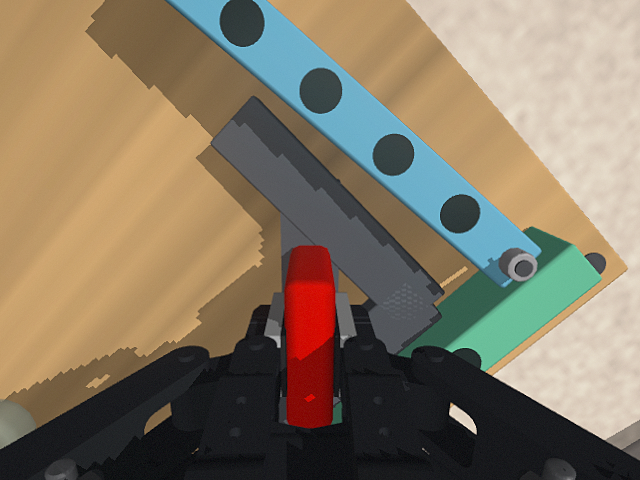

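View pics/c7.png

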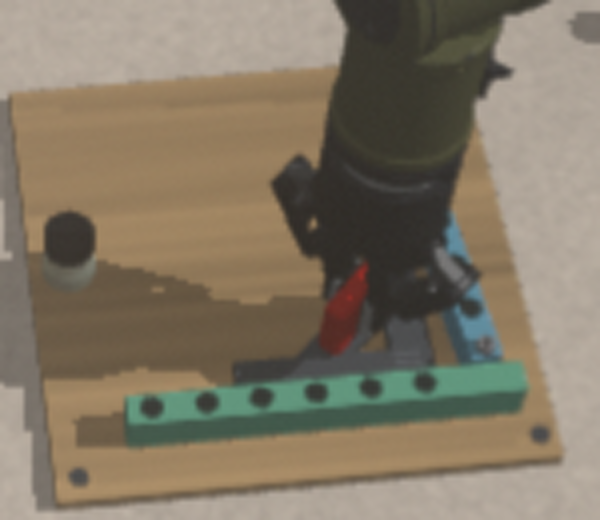

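Request:
servo_tool(commands=[{"travel": [-0.02, 0, 0.03], "turn": [0, 0, 0]}, {"travel": [-0.02, 0, 0.03], "turn": [0, 0, 0]}])

```text
clock: 14.0
eef_pos: [617.3, 171.5, 207.0]
tcp_rot: [-95.3, 89.7, -136.8]
contact_force: [-4.1, -5.2, 1.3]
grip_width: 15.0
```

Request:
servo_tool(commands=[{"travel": [0, 0, 0.02], "turn": [0, 0, 0]}, {"travel": [0, 0, 0.02], "turn": [0, 0, 0]}])

```text
clock: 14.25
eef_pos: [617.3, 172.5, 207.3]
tcp_rot: [-108.2, 89.8, -149.7]
contact_force: [-4.1, -4.1, -3.8]
grip_width: 15.0
```

Request:
servo_tool(commands=[{"travel": [-0.004, 0.05, -0.005], "turn": [0, 0, 0]}, {"travel": [-0.007, 0.1, -0.005], "turn": [0, 0, 0]}, {"travel": [-0.007, 0.1, -0.005], "turn": [0, 0, 0]}])

```text
clock: 14.62
eef_pos: [617.1, 175.8, 207.3]
tcp_rot: [-111.8, 89.8, -153.2]
contact_force: [-4.7, -3.3, -3.9]
grip_width: 15.2
```

Request:
servo_tool(commands=[{"travel": [-0.004, 0.05, 0], "turn": [0, 0, 0]}, {"travel": [-0.005, 0.08, 0], "turn": [0, 0, 0]}, {"travel": [-0.005, 0.08, 0], "turn": [0, 0, 0]}])

```text
clock: 15.0
eef_pos: [616.9, 178.0, 207.3]
tcp_rot: [-107.1, 89.8, -148.6]
contact_force: [-4.0, -4.2, -3.2]
grip_width: 15.7
```

```bash
python3 snap.py w8 wrist
```

```text
15.0 [616.9 178.  207.3] (array([-0.003, -0.002, -1.   ]), np.float64(48.57)) [-4.  -4.2 -3.2] [-0.94  0.91  0.06] 15.7
```

View pics/w8_wrist.png

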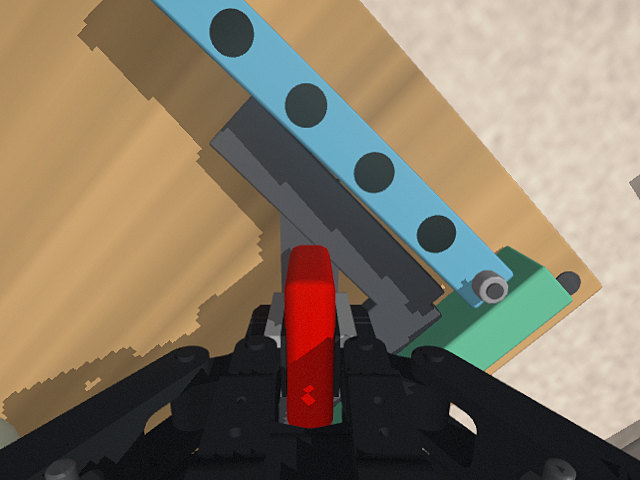

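The leg tip is touching the blue bar near (255,97), with a thin wedge gap left toward the heel at (442,290). I'll keep closing it in steps of about 1 mm.

Request:
servo_tool(commands=[{"travel": [-0.002, 0.03, 0], "turn": [0, 0, 0]}, {"travel": [-0.003, 0.05, 0], "turn": [0, 0, 0]}, {"travel": [-0.003, 0.05, 0], "turn": [0, 0, 0]}])

```text
clock: 15.42
eef_pos: [616.9, 179.3, 207.3]
tcp_rot: [-103.6, 89.8, -145.0]
contact_force: [-4.3, -4.3, -3.4]
grip_width: 15.4
```

Request:
servo_tool(commands=[{"travel": [-0.002, 0.03, 0], "turn": [0, 0, 0]}, {"travel": [-0.002, 0.03, 0], "turn": [0, 0, 0]}])

```text
clock: 15.68
eef_pos: [616.8, 180.2, 207.3]
tcp_rot: [-102.8, 89.8, -144.2]
contact_force: [-4.3, -4.0, -3.9]
grip_width: 15.6
```

Request:
servo_tool(commands=[{"travel": [-0.002, 0.03, 0], "turn": [0, 0, 0]}, {"travel": [-0.002, 0.03, 0], "turn": [0, 0, 0]}])

```text
clock: 15.92
eef_pos: [616.8, 180.9, 207.3]
tcp_rot: [-100.3, 89.8, -141.8]
contact_force: [-3.6, -4.1, -3.3]
grip_width: 15.0
```

```bash
python3 snap.py w9 wrist
python3 - <<'E'
import cv2
a=cv2.imread('pics/w9_wrist.png');cv2.imwrite('pics/c9.png',cv2.resize(a[0:360,150:620],None,fx=1.65,fy=1.65,interpolation=cv2.INTER_CUBIC))
E
```

```text
15.925 [616.8 180.9 207.3] (array([-0.003, -0.003, -1.   ]), np.float64(48.57)) [-3.6 -4.1 -3.3] [-1.1   0.98  0.2 ] 15.0
```

View pics/c9.png

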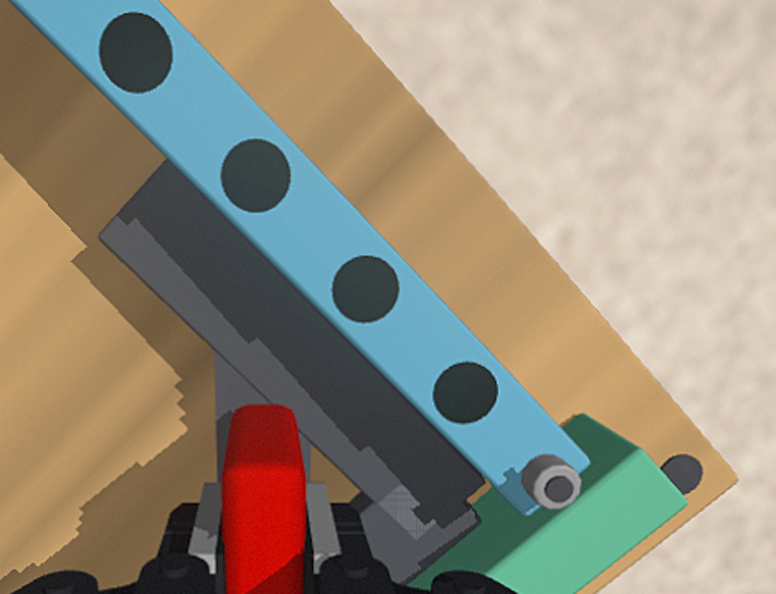

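```bash
cat > ang.py <<'E'
# edges in the wrist picture: bar outer top edge (z 41.5), board +y edge (z 12), fitted by line search on gradients
import sys,pickle
from h import *
n=sys.argv[1]; m,o=pickle.load(open(n+'_wrist.pkl','rb')); im=cv2.imread(f'pics/{n}_wrist.png').astype(float)
hsv=cv2.cvtColor(im.astype(np.uint8),cv2.COLOR_BGR2HSV)
blue=((hsv[...,0]>92)&(hsv[...,0]<112)&(hsv[...,1]>70)&(hsv[...,2]>110)).astype(np.uint8)
blue=cv2.morphologyEx(blue,cv2.MORPH_OPEN,np.ones((3,3)))
wood=((hsv[...,0]>8)&(hsv[...,0]<22)&(hsv[...,1]>85)).astype(np.uint8)
wood=cv2.morphologyEx(wood,cv2.MORPH_OPEN,np.ones((3,3)))
def ang(mask,z,side,c0,c1):
    pts=[]
    for r in range(c0,c1):
        x=np.where(mask[r])[0]
        if len(x)==0: continue
        pts.append((x.max() if side>0 else x.min(),r))
    W=back(m,np.array(pts),z)[:,:2]
    for _ in range(6):
        c=W.mean(0);u,s,v=np.linalg.svd(W-c);res=(W-c)@v[1];k=abs(res)<max(0.6,2*res.std());W=W[k]
    d=v[0]*np.sign(v[0][0]);return np.degrees(np.arctan2(d[1],d[0])),c,res.std(),len(W)
b1=ang(blue,41.5,1,10,230);b2=ang(blue,41.5,-1,120,250);w=ang(wood,12,1,30,270)
print('bar outer',b1);print('bar inner',b2);print('board edge',w)
print('hinge est rad',np.radians(b1[0]-w[0]),np.radians(b2[0]-w[0]),'square-board deg',toolinfo(o)[1]-45-w[0])
d=np.radians(w[0]);nv=np.array([-np.sin(d),np.cos(d)]);print('bar inner face to tool (45 if seated):',(b2[1]-o['eef_pos'][:2])@nv,' board edge to tool (95):',(w[1]-o['eef_pos'][:2])@nv)
E
python3 ang.py w9; python3 ang.py w8;python3 ang.py w6
```

```text
bar outer (np.float64(4.024372833277019), array([572.44598229, 242.4092409 ]), np.float64(0.07035022234045332), 220)
bar inner (np.float64(3.9910342408171755), array([584.43582818, 224.03809798]), np.float64(0.07732444828973249), 130)
board edge (np.float64(3.761444302251702), array([616.64449774, 275.41508518]), np.float64(0.09379274486576729), 240)
hinge est rad 0.004588968563823838 0.004007100357419021 square-board deg -0.19144430225170161
bar inner face to tool (45 if seated): 45.1376260895381  board edge to tool (95): 94.29097167681566
bar outer (np.float64(5.5247326343714), array([573.50419332, 240.58058487]), np.float64(0.06199637874505421), 220)
bar inner (np.float64(5.569092868851764), array([585.7631676 , 222.50398425]), np.float64(0.07363811513535555), 130)
board edge (np.float64(3.76635968207703), array([619.43881326, 275.5887641 ]), np.float64(0.09395919826517449), 240)
hinge est rad 0.030689397495549938 0.03146362964418901 square-board deg -0.1963596820770297
bar inner face to tool (45 if seated): 46.43955481456098  board edge to tool (95): 97.19759523601248
bar outer (np.float64(8.88401368421426), array([588.93660869, 238.55474759]), np.float64(0.07359938706319645), 220)
bar inner (np.float64(8.921941335266098), array([601.71140841, 221.1220493 ]), np.float64(0.06655721467985283), 130)
board edge (np.float64(3.733675590821773), array([634.58501331, 276.37977177]), np.float64(0.09976154691014744), 231)
hinge est rad 0.08989035732058609 0.09055231970898815 square-board deg -0.17367559082177086
bar inner face to tool (45 if seated): 62.66744575144864  board edge to tool (95): 115.66719423240895
```

Request:
servo_tool(commands=[{"travel": [0.013, 0.02, 0], "turn": [0, 0, 0]}, {"travel": [0.013, 0.02, 0], "turn": [0, 0, 0]}, {"travel": [0.013, 0.02, -0.02], "turn": [0, 0, 0]}, {"travel": [0.013, 0.02, -0.02], "turn": [0, 0, 0]}, {"travel": [0.013, 0.02, -0.02], "turn": [0, 0, 0]}])

```text
clock: 16.6
eef_pos: [617.0, 181.2, 207.1]
tcp_rot: [-98.9, 89.7, -140.3]
contact_force: [-5.1, -5.2, 1.0]
grip_width: 15.3
```

```bash
python3 snap.py w10 wrist; python3 ang.py w10
```

```text
16.6 [617.  181.2 207.1] (array([-0.004, -0.003, -1.   ]), np.float64(48.55)) [-5.1 -5.2  1. ] [-1.29  1.29  0.11] 15.3
bar outer (np.float64(3.9449675475219403), array([572.50372285, 242.52891485]), np.float64(0.07035789062042931), 220)
bar inner (np.float64(4.091684402947298), array([584.43700202, 224.14150672]), np.float64(0.07220671379821947), 130)
board edge (np.float64(3.7707679687631015), array([616.59610031, 275.41720917]), np.float64(0.09336721240858097), 240)
hinge est rad 0.003040356204928915 0.005601048400273905 square-board deg -0.22076796876310434
bar inner face to tool (45 if seated): 45.02983883625306  board edge to tool (95): 94.07959988458916
```

Request:
servo_tool(commands=[{"travel": [0.01, 0.013, 0], "turn": [0, 0, 0]}, {"travel": [0.01, 0.013, 0], "turn": [0, 0, 0]}, {"travel": [0.01, 0.013, 0], "turn": [0, 0, 0]}, {"travel": [0.01, 0.013, 0], "turn": [0, 0, 0]}, {"travel": [0.01, 0.013, 0], "turn": [0, 0, 0]}, {"travel": [0.01, 0.013, 0], "turn": [0, 0, 0]}])

```text
clock: 17.4
eef_pos: [617.1, 181.3, 207.1]
tcp_rot: [-99.2, 89.7, -140.6]
contact_force: [-5.8, -5.7, 1.0]
grip_width: 15.1
```

```bash
python3 snap.py w11 wrist top; python3 ang.py w11
python3 - <<'E'
import cv2,numpy as np
a=cv2.imread('pics/a_top.png');b=cv2.imread('pics/w11_top.png');cv2.imwrite('pics/cmp.png',np.hstack([a[100:330,60:560],b[100:330,60:560]]).reshape(230,1000,3)[:, :, :] if 0 else np.vstack([a[100:330,60:560],b[100:330,60:560]]))
w=cv2.imread('pics/w11_wrist.png');cv2.imwrite('pics/c11.png',cv2.resize(w[60:360,200:540],None,fx=2,fy=2,interpolation=cv2.INTER_CUBIC))
E
```

```text
17.4 [617.1 181.3 207.1] (array([-0.005, -0.004, -1.   ]), np.float64(48.53)) [-5.8 -5.7  1. ] [-1.38  1.36  0.17] 15.1
bar outer (np.float64(3.9391944236908043), array([572.48777963, 242.53798509]), np.float64(0.07093377912138318), 220)
bar inner (np.float64(4.161251336591228), array([584.41363076, 224.13651858]), np.float64(0.0560818437845484), 130)
board edge (np.float64(3.7665309653464365), array([616.57382703, 275.42005335]), np.float64(0.09208039104824736), 240)
hinge est rad 0.0030135458459892954 0.006889170102915957 square-board deg -0.23653096534643536
bar inner face to tool (45 if seated): 44.90810003792114  board edge to tool (95): 93.96822659543955
```

View pics/cmp.png

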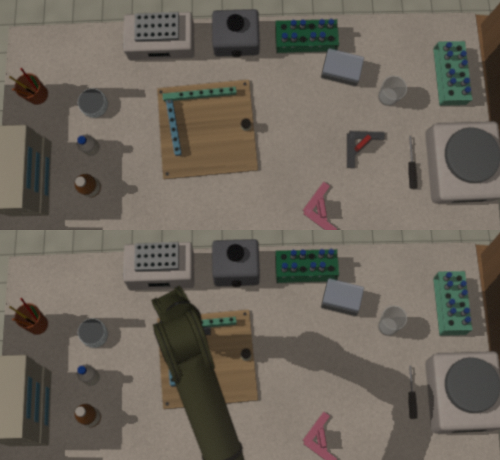

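View pics/c11.png

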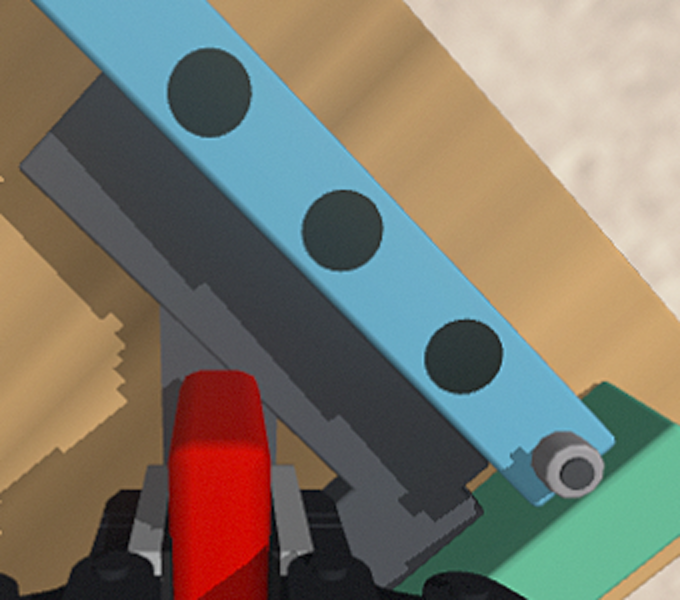

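Before and after views match, so the bystanders haven't moved. The square is flush against the bar from (100,75) to (487,465) in the crop. It barely moves with more push, and the force is about 5.8 N in x and 5.7 N in y. I'm handing in.

Run:
```python
from station import arm
print(arm.finish_job()); o=arm.get_obs(); print(o['clock'],o['eef_pos'],o['contact_force'],o['grip_width'])
```

```text
the job is handed in; nothing more can be done
None
the job is handed in; nothing more can be done
```

I picked up the grey square by its red handle and lifted it about 118 mm. I then laid it flat on the board and slid it against the mint rail, then against the blue bar. I handed in at 17.4 s with the square still gripped and pressed lightly against both; the system gave no verdict.

**Last checks before hand-in:**
- **Bar angle:** about 0.003 to 0.007 rad off square from the wrist picture, down from 0.09 at the start.
- **Square:** yaw about -0.24° (0.004 rad) from the board edge, worked out from the tool angle with the square taken as held at 45° to it. The bar's inner face measured 44.9 mm from the tool, against 45 mm when fully seated.
- **Forces:** about 5.8 N total toward the rail, 5.7 N toward the bar and roughly 4 N down on the board. Some of the sideways force may be friction with the board. Earlier, with almost no weight on the board, the two readings were still about 4 N each.
- **Bystanders:** before and after top views look the same. The screw jar is still in place, and the arm did not touch anything else that I could see.

**What disagreed:** the board edge measured about 94 mm from the tool instead of 95 mm, which is within the calibration error. At first the square dragged on the board while sliding toward the bar, with about 11 N sideways and a slight tool tilt. I eased the downward pressure before going on.

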